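# Close a sample pot in the guarded lid press

## Robot

A 6-joint arm with a two-finger parallel gripper is mounted at the origin on a cart in front of the work surface, level with it; the furniture and walls round the work are solid. World frame = base frame: x ahead of the robot, y to its left, z up, the work surface at z = 0. Lengths are in m, angles in rad, forces in N, time in s.
With the tool pointing down it reaches from about 0.275 to 0.85 m from the base axis. Payload 5.2 kg.
Tool frame: the origin (TCP) lies between the finger pads; the fingertips stand ahead of it and the grasp point (between the pads) lies 2 mm behind it (r.tip_extent is the z of the fingertips in the tool frame, in m); z points along the fingers, y is the line along which they close (so a half turn about z gives the same grasp; the last joint's range is limited). The gripper opens to 85 mm and grips with 20 to 120 N. Pads are 22 mm wide; open, the fingers measure 114 mm over their backs; the gripper's body (76 mm by 85 mm) begins 54 mm behind the grasp point. The pads swing forward as they close: fully open they stand 13 mm farther back than shut.
Start: joints at [-1.55, 0.259, 1.535, -0, 1.348, -0.203], TCP at [0.122, -0.536, 0.248] pointing down, gripper open.
Joint ranges: [-3.14, 3.14], [-0.91, 2.08], [0.19, 2.58], [-1.22, 4.36], [0.22, 2.71], [-3.12, 3.12]. Speed limits (rad/s): [2.57, 2.57, 3.14, 3.14, 3.14, 3.14].

## Interface

Orientations are given as a unit quaternion [w, x, y, z].
In Python, from station import r gives the robot as it stands.
- The arm moves only by the shell command python3 -m pendant 'ROWS' [OPENING] [FORCE]. ROWS is JSON, a list of rows, each an object of numbers: "dx", "dy", "dz": the shift along the world's x, y, z in mm; "wx", "wy", "wz": the turn, a rotation vector about the world's x, y, z in degrees. In form: [{"dx": .., "dy": .., "dz": .., "wx": .., "wy": .., "wz": ..}, ...]. A call has 1 to 12 rows; each row is the pose to reach, as a shift and turn from the pose commanded when the call began; what a row does not reach only later rows make up. A row lasts 1/12 s, in which the tool goes at most 41.7 mm and 7.16 degrees, less where a joint would pass 70% of its speed; a pose out of reach is approached as far as the arm can. A call with a gripper value outside its range is refused whole. OPENING is the closure, from 0 (fully open) to 1 (shut), set as the call begins (- or left out, the last holds). The fingers move at their own pace and stop on an object; FORCE is the grip in N (left out, the last holds). Time passes only in rows, so rows that repeat a pose let the fingers close. It gives the time, the measured TCP pose, the force, the opening and the grip force at its end, in the units of the state.
- r.read_state(): the state, without advancing time (a new reading comes with each control period).
- r.get_image(name): name is "scene" or "side" or "wrist"; returns a dict with "img" (384x512x3 uint8, blue, green, red), "range_z" (384x512 float32, m along the optical axis (not along the pixel's ray), 0 where there is no reading), "intrinsics" (3x3 intrinsics, pixels), "camera_from_world" (4x4, takes a point from world to camera coordinates); the wrist camera has in their place "hand_eye" (4x4, takes a point from camera to tool coordinates, whose origin is the TCP and whose axes are the flange's). Camera axes: x right, y down, z forward; pixel columns grow to the right and rows downward; lengths in m; the calibration is good to about 2 mm. The wrist camera is an equidistant fisheye: a pixel r from the principal point sees the ray r / f radians off the axis. A picture is of the moment at which its call begins: read the wrist's pose just before it.
- r.job_done(): hands the job in; it is judged then, once.
The state is a dict: "time_s": time; "joint_positions": joint angles; "joint_velocities": joint speeds; "joint_efforts": joint torques, N m; "ee_pos": TCP position; "ee_rot": TCP orientation; "force": force on the tool from outside, world axes, zero at the start; "ft_torque": the same for the moment, N m; "grip_width": finger opening in m; "grip_force": force on a finger pad.
Only numpy, scipy, OpenCV 4.12 (cv2) and the standard library are available. Lean on these libraries where they do the work, as an engineer would, in place of code of your own. Each camera call takes 0.05 s, during which the arm holds its last target. There are 200 camera calls.

## Task

Close the sample pot in the bench press: push the shuttle with your fingertips at its black push shoe until it is fully home under the ram, then reach down through the window of the yellow guard and press the red paddle of the lever until the pot's blue lid is fully down, and let the lever come back up. Do not touch the guard or the pot and its lid, pick nothing up, and leave the things standing around the press alone.

Things in the scene. Friction and masses are not known exactly. Their poses are not given: they have to be found in the camera images.
- lid_press: bench lid press for sample pots, bolted down: white base 16 mm thick (x -140 to +116, y -85 to +85 mm) with a 104 mm wide loading tongue that runs out to y = +220 mm on the +y side, white column at the back. Origin on the worktop under the base, 140 mm behind its front edge and midway across; +x is its back, -x its front (window and paddle), +y its left (shuttle side), z up; the press may stand turned
- guard: the press's guard: clear side and front panels on aluminium posts under a yellow roof frame, top at z = 170 mm. Same origin and axes as the press. It covers x -134 to +48 and y -78.5 to +78.5 mm; the roof frame is 10 mm thick and touching any of it fails the job. On its left side a tunnel, 108 mm high, lets the shuttle through
- guard_window (a point): centre of the window in the guard's roof, at the frame's top face (z = 170 mm, x = -74 mm, y = 0). The clear opening is 86 mm along the press's x and 106 mm along its y; axes as the press
- paddle_top (a point): middle of the top of the lever's red paddle, 36 mm (x) by 46 mm (y), inside the window. At rest it lies 12 mm below the window's top face; pressed until the lid is home about 24 mm lower still (some 36 mm below the frame's top), moving practically straight down
- lever (a joint): lever angle in rad: 0 = up (rest), grows as the paddle is pressed. Pivot at the back, 160 mm from the paddle. It springs back up by itself. The ram meets the lid at about 0.07, the lid is home at about 0.15, end stop at 0.175. Pressing takes about 2 N at first, up to about 8 N at the paddle while the lid goes down, then it stops hard
- shuttle (a joint): how far the shuttle stands out from home, in m: 0 = home against its stop, pot under the ram; up to 0.116 = drawn out to the press's +y side. It slides along the press's y; pushing takes about 2 to 3 N and it stays where it is left
- push_face (a point): middle of the outer (+y) face of the shuttle's black push shoe: an upright face 88 mm wide (press's x) and 40 mm high, centre 40 mm and top edge 58 mm above the worktop, face normal along the press's +y. Push it towards -y. The shoe slopes down behind the face and is too broad to grip. At home the face is 88 mm outside the guard's side
- pot: white sample pot, 39 mm diameter, 50 mm tall, held in the shuttle's black nest and moving with it. Origin at the centre of its underside, 166 mm from the push face. Neither it nor its lid may be touched
- lid (a joint): how far the pot's snap lid is pressed down, in m: 0 = resting loosely on top (start), 0.006 = fully down. It stays where the ram leaves it
- lid_top (a point): centre of the top of the blue lid (43 mm diameter, 11 mm thick): 86 mm above the worktop with the lid up, 80 mm when fully down
- closed_pot_1: bystander: loose closed sample pot, white with blue lid, 43 mm diameter, 55 mm tall, on the worktop in front of the loading tongue; origin at the centre of its underside
- closed_pot_2: bystander: second loose closed sample pot of the same kind, farther left in front of the tongue; origin at the centre of its underside
- white_bottle: bystander: loose small white dropper bottle, 32 mm diameter, 74 mm tall, on the worktop to the right of the press's front; origin at the centre of its underside

How it is judged:
By the outcome, as a careful person would: the job done as asked, in the order asked, and still so for the second after the job is handed in, with the robot touching nothing.
It also fails if it takes over 48 s, if anything falls off the work surface, if the arm or the gripper's body presses on something with over 40 N, if the wrist force passes 120 N, or if a joint passes its speed limit or range.

## Working session

There is one attempt and no reset: what is moved stays moved. The work goes in short steps, Python scripts to look and compute and a shell command to move; the robot and the scene stay as the last step left them, time stands still between calls to the robot, and variables do not carry over. Pictures are saved under pics/ and viewed, at most 10 in all, crops included, and the job is handed in when it is done.

```bash
mkdir -p pics; cat > h.py <<'E'
import numpy as np, cv2
from station import r
def world(d):
    K=d["intrinsics"];z=d["range_z"];v,u=np.mgrid[:z.shape[0],:z.shape[1]]
    P=np.stack([(u-K[0,2])/K[0,0]*z,(v-K[1,2])/K[1,1]*z,z,np.ones_like(z)],-1)
    W=P@np.linalg.inv(d["camera_from_world"]).T
    W[z==0]=np.nan
    return W[...,:3]
E
python3 - <<'E'
from h import *
for n in ("scene","side"):
    d=r.get_image(n); cv2.imwrite(f"pics/{n}0.png",d["img"]); np.savez(f"{n}0.npz",**d)
s=r.read_state();print(s["time_s"],s["ee_pos"],s["ee_rot"],s["force"],r.tip_extent)
E
```

```text
0.1 [ 0.12207722 -0.53583177  0.24755552] [-8.17614434e-04  9.93744793e-01  1.11671896e-01  7.18636901e-05] [ 0.15052848  0.44465882 -0.54233123] 0.017
```

View pics/scene0.png

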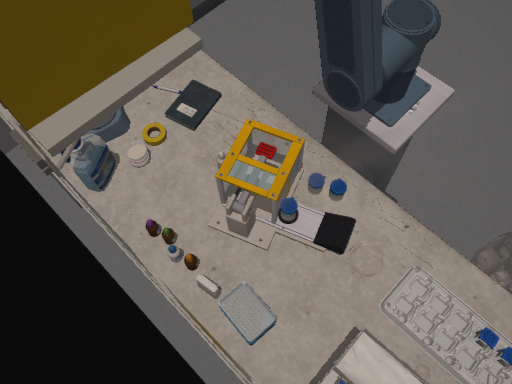

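View pics/side0.png

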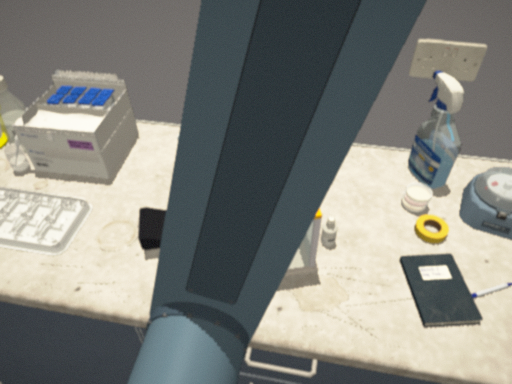

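The scene view shows the yellow roof at about (262,158), the red paddle at (266,150), the blue lid at (288,205), the black shoe at (335,232) and the loose pots at (316,181) and (338,187). In the side view the arm hides most of the press.

```bash
python3 - <<'E'
from h import *
d=dict(np.load("scene0.npz")); W=world(d); hsv=cv2.cvtColor(d["img"],cv2.COLOR_BGR2HSV); H,S,V=[hsv[...,i].astype(int) for i in range(3)]
box=np.zeros(H.shape,bool); box[110:270,205:370]=1
y=box&(H>15)&(H<35)&(S>150)&(V>90)&(abs(W[...,2]-.17)<.01)
P=W[y]; print("yellow",y.sum(),np.median(P[:,2]))
R=cv2.minAreaRect((P[:,:2]*1000).astype(np.float32)); print(R, cv2.boxPoints(R).tolist())
m=box&((H<8)|(H>172))&(S>150)&(V>80); P=W[m]; print("red",m.sum(),np.nanmedian(P,0)); R=cv2.minAreaRect((P[np.isfinite(P[:,0])&(abs(P[:,2]-.158)<.012),:2]*1000).astype(np.float32)); print(R)
b=box&(H>100)&(H<125)&(S>150)&(V>60); n,l,st,c=cv2.connectedComponentsWithStats(b.astype(np.uint8))
for i in range(1,n):
    if st[i,4]>20: P=W[l==i]; print("blue",c[i],st[i,4],np.nanmedian(P,0))
k=box&(V<50); n,l,st,c=cv2.connectedComponentsWithStats(k.astype(np.uint8))
for i in range(1,n):
    if st[i,4]>200:
        P=W[l==i]; print("black",c[i],st[i,4],np.nanmedian(P,0)); t=P[P[:,2]>.050]; print(len(t),np.nanmax(P[:,2]),cv2.minAreaRect((t[:,:2]*1000).astype(np.float32)),cv2.boxPoints(cv2.minAreaRect((t[:,:2]*1000).astype(np.float32))).tolist())
print(np.linalg.inv(d["camera_from_world"])[:3,3])
E
```

```text
yellow 2259 0.17011914652923588
((505.3543395996094, -26.146087646484375), (184.42059326171875, 157.8819122314453), 20.951866149902344) [[391.01287841796875, 14.60250473022461], [447.4688720703125, -132.84043884277344], [619.69580078125, -66.89468383789062], [563.2398071289062, 80.54826354980469]]
red 198 [ 0.47838561 -0.03631919  0.15823076]
((477.0672607421875, -37.05939865112305), (35.9086799621582, 44.94144058227539), 22.594682693481445)
blue [337.90217391 186.83152174] 184 [0.38225971 0.13206809 0.05470347]
blue [289.04458599 207.14649682] 157 [0.52493302 0.0895525  0.08595618]
black [334.28342246 232.11319073] 1122 [0.48100835 0.20578583 0.04536436]
411 0.06335140523499061 ((469.09808349609375, 220.6629638671875), (87.69573974609375, 39.64700698852539), 20.656923294067383) [[421.0760498046875, 223.7437286376953], [435.0623779296875, 186.64564514160156], [517.1201171875, 217.5821990966797], [503.1337890625, 254.68028259277344]]
[0.89459015 0.37758406 1.12313309]
```

```bash
python3 -m pendant '[{"dx":165,"dy":415,"dz":20,"wz":8.1},{"dx":165,"dy":415,"dz":20,"wz":8.1},{"dx":165,"dy":415,"dz":20,"wz":8.1},{"dx":165,"dy":415,"dz":20,"wz":8.1},{"dx":165,"dy":415,"dz":20,"wz":8.1},{"dx":165,"dy":415,"dz":20,"wz":8.1},{"dx":165,"dy":415,"dz":20,"wz":8.1},{"dx":165,"dy":415,"dz":20,"wz":8.1},{"dx":165,"dy":415,"dz":20,"wz":8.1},{"dx":165,"dy":415,"dz":20,"wz":8.1},{"dx":165,"dy":415,"dz":20,"wz":8.1},{"dx":165,"dy":415,"dz":20,"wz":8.1}]' 1 20
python3 -m pendant '[{"dx":164,"dy":395,"dz":-20},{"dx":164,"dy":395,"dz":-20},{"dx":164,"dy":395,"dz":-20},{"dx":164,"dy":395,"dz":-20},{"dx":164,"dy":395,"dz":-20},{"dx":164,"dy":395,"dz":-20},{"dx":164,"dy":395,"dz":-20},{"dx":164,"dy":395,"dz":-20},{"dx":164,"dy":395,"dz":-20},{"dx":164,"dy":395,"dz":-20},{"dx":164,"dy":395,"dz":-20},{"dx":164,"dy":395,"dz":-20}]'
python3 - <<'E'
from h import *
from scipy.spatial.transform import Rotation as R
s=r.read_state(); d=r.get_image("wrist"); cv2.imwrite("pics/wrist1.png",d["img"])
M=R.from_quat(np.roll(s["ee_rot"],-1)).as_matrix(); print(s["time_s"],s["ee_pos"],np.degrees(np.arctan2(M[1,0],M[0,0])),M[:,2])
d=r.get_image("scene"); cv2.imwrite("pics/scene1.png",d["img"])
d=np.load("scene0.npz"); W=world(d); m=(abs(W[...,0]-.45)<.07)&(abs(W[...,1]-.30)<.06); print(np.nanpercentile(W[m][:,2],[1,50,95,99,100]))
E
```

```text
0.1 [ 0.12207722 -0.53583177  0.24755552] 12.823393391174047 [-3.97807723e-05  1.64105048e-03 -9.99998653e-01]
[-0.00440728  0.00061776  0.00530174  0.05831224  0.0619976 ]schema error: expected keys dx, dy, dz, wx, wy, wz
schema error: expected keys dx, dy, dz, wx, wy, wz
```

View pics/wrist1.png

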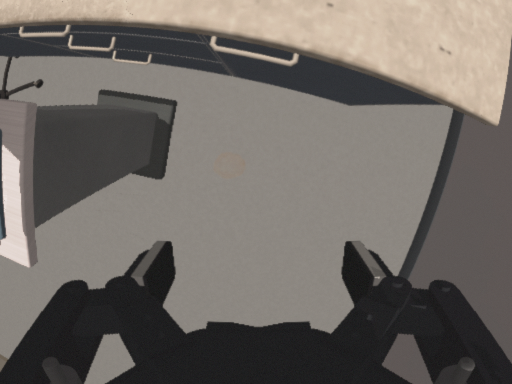

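The rows need all six keys, so the arm has not moved. The wrist view shows only the floor and the open fingers at about (155,270) and (365,270).

```bash
python3 -m pendant '[{"dx":165,"dy":415,"dz":20,"wx":0,"wy":0,"wz":8.1},{"dx":165,"dy":415,"dz":20,"wx":0,"wy":0,"wz":8.1},{"dx":165,"dy":415,"dz":20,"wx":0,"wy":0,"wz":8.1},{"dx":165,"dy":415,"dz":20,"wx":0,"wy":0,"wz":8.1},{"dx":165,"dy":415,"dz":20,"wx":0,"wy":0,"wz":8.1},{"dx":165,"dy":415,"dz":20,"wx":0,"wy":0,"wz":8.1},{"dx":165,"dy":415,"dz":20,"wx":0,"wy":0,"wz":8.1},{"dx":165,"dy":415,"dz":20,"wx":0,"wy":0,"wz":8.1},{"dx":165,"dy":415,"dz":20,"wx":0,"wy":0,"wz":8.1},{"dx":165,"dy":415,"dz":20,"wx":0,"wy":0,"wz":8.1},{"dx":165,"dy":415,"dz":20,"wx":0,"wy":0,"wz":8.1},{"dx":165,"dy":415,"dz":20,"wx":0,"wy":0,"wz":8.1}]' 1 20
python3 -m pendant '[{"dx":164,"dy":395,"dz":-20,"wx":0,"wy":0,"wz":0},{"dx":164,"dy":395,"dz":-20,"wx":0,"wy":0,"wz":0},{"dx":164,"dy":395,"dz":-20,"wx":0,"wy":0,"wz":0},{"dx":164,"dy":395,"dz":-20,"wx":0,"wy":0,"wz":0},{"dx":164,"dy":395,"dz":-20,"wx":0,"wy":0,"wz":0},{"dx":164,"dy":395,"dz":-20,"wx":0,"wy":0,"wz":0},{"dx":164,"dy":395,"dz":-20,"wx":0,"wy":0,"wz":0},{"dx":164,"dy":395,"dz":-20,"wx":0,"wy":0,"wz":0},{"dx":164,"dy":395,"dz":-20,"wx":0,"wy":0,"wz":0},{"dx":164,"dy":395,"dz":-20,"wx":0,"wy":0,"wz":0},{"dx":164,"dy":395,"dz":-20,"wx":0,"wy":0,"wz":0},{"dx":164,"dy":395,"dz":-20,"wx":0,"wy":0,"wz":0}]'
python3 - <<'E'
from h import *
from scipy.spatial.transform import Rotation as R
s=r.read_state(); d=r.get_image("wrist"); cv2.imwrite("pics/wrist2.png",d["img"])
M=R.from_quat(np.roll(s["ee_rot"],-1)).as_matrix(); print(s["time_s"],s["ee_pos"],np.degrees(np.arctan2(M[1,0],M[0,0])),M[:,2])
E
```

```text
time_s: 1.2
ee_pos: [0.2879, -0.1162, 0.2686]
ee_rot: [-0.001, 0.983, 0.185, 0.001]
force: [0.1, 0.3, -0.8]
grip_width: -0.0
grip_force: 0.0
time_s: 2.2
ee_pos: [0.452, 0.2757, 0.2471]
ee_rot: [-0.0, 0.983, 0.183, -0.001]
force: [-0.6, -1.1, 0.3]
grip_width: 0.0001
grip_force: 0.0
2.2 [0.45201581 0.27569143 0.24712912] 21.10248288203994 [-1.08376660e-03 -1.90486161e-05 -9.99999413e-01]
```

View pics/wrist2.png

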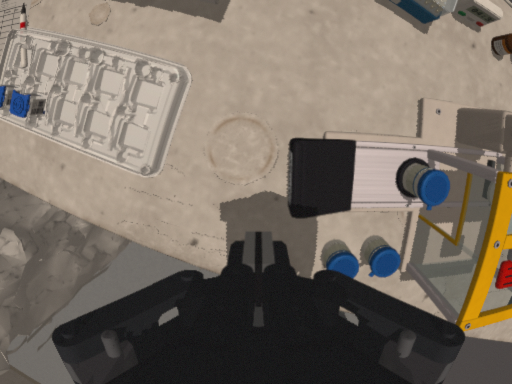

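The wrist view shows the black shoe at (322,177), the tongue, and the pot lid at (432,187). The loose pots are at (343,262) and (383,260), and the closed fingertips at (258,240) sit outside the shoe. The knuckles splay wide higher up, so I'll check their heights against the window.

```bash
python3 - <<'E'
from h import *
from scipy.spatial.transform import Rotation as R
s=r.read_state(); d=r.get_image("wrist"); K=d["intrinsics"]; z=d["range_z"]; v,u=np.mgrid[:384,:512]
a=(u-K[0,2])/K[0,0]; b=(v-K[1,2])/K[1,1]; t=np.hypot(a,b)+1e-9; k=np.tan(t)/t
P=np.stack([a*k*z,b*k*z,z,np.ones_like(z)],-1)@d["hand_eye"].T; P=P[...,:3]; P[z==0]=np.nan
G=P.reshape(-1,3); G=G[np.isfinite(G[:,0])&(np.abs(G[:,:2]).max(1)<.12)&(G[:,2]<.04)]
for lo in range(-90,25,8):
    q=G[(G[:,2]*1000>=lo)&(G[:,2]*1000<lo+8)]*1000
    if len(q)>5: print(lo,len(q),"x",np.percentile(q[:,0],[1,99]).round(),"y",np.percentile(q[:,1],[1,99]).round())
M=R.from_quat(np.roll(s["ee_rot"],-1)).as_matrix(); W=P@M.T+s["ee_pos"]
o=np.array([.5455,-.0108]); c,sn=np.cos(np.radians(20.95)),np.sin(np.radians(20.95))
q=W[135:220,285:360].reshape(-1,3); q=q[(q[:,2]>.045)&(q[:,2]<.075)]; L=np.c_[(q[:,0]-o[0])*c+(q[:,1]-o[1])*sn,-(q[:,0]-o[0])*sn+(q[:,1]-o[1])*c]*1000
print("shoe press frame",len(L),np.percentile(L,[1,50,99],0).round(1), cv2.minAreaRect(L.astype(np.float32)))
E
```

```text
-90 2934 x [ 5. 21.] y [-43.  44.]
-82 8300 x [-1. 21.] y [-59.  57.]
-74 7622 x [ 2. 18.] y [-60.  58.]
-66 5558 x [-5. 18.] y [-56.  54.]
-58 4578 x [-6. 18.] y [-50.  48.]
-50 2535 x [-8. 18.] y [-44.  42.]
-42 3895 x [-8. 14.] y [-38.  36.]
-34 1826 x [-8. 15.] y [-32.  30.]
-26 629 x [-10.  13.] y [-19.  17.]
-18 404 x [ 7. 12.] y [-14.  12.]
-10 478 x [ 7. 12.] y [-14.  12.]
-2 374 x [ 7. 12.] y [-14.  12.]
6 219 x [ 7. 12.] y [-13.  11.]
shoe press frame 2951 [[-31.9 221.1]
 [ 13.7 245.8]
 [ 55.  266.3]] ((10.854053497314453, 242.51495361328125), (89.25138854980469, 48.62018966674805), 0.06523154675960541)
```

```bash
python3 -m pendant '[{"dx":0,"dy":0,"dz":-40,"wx":0,"wy":0,"wz":0},{"dx":0,"dy":0,"dz":-80,"wx":0,"wy":0,"wz":0},{"dx":0,"dy":0,"dz":-120,"wx":0,"wy":0,"wz":0},{"dx":0,"dy":0,"dz":-150,"wx":0,"wy":0,"wz":0},{"dx":0,"dy":0,"dz":-175,"wx":0,"wy":0,"wz":0},{"dx":0,"dy":0,"dz":-190,"wx":0,"wy":0,"wz":0},{"dx":0,"dy":0,"dz":-200,"wx":0,"wy":0,"wz":0},{"dx":0,"dy":0,"dz":-200,"wx":0,"wy":0,"wz":0}]'
python3 -m pendant '[{"dx":3.6,"dy":-9.3,"dz":0,"wx":0,"wy":0,"wz":0},{"dx":5.7,"dy":-14.9,"dz":0,"wx":0,"wy":0,"wz":0},{"dx":7.9,"dy":-20.5,"dz":0,"wx":0,"wy":0,"wz":0},{"dx":10,"dy":-26.2,"dz":0,"wx":0,"wy":0,"wz":0},{"dx":13.2,"dy":-34.6,"dz":0,"wx":0,"wy":0,"wz":0},{"dx":16.8,"dy":-43.9,"dz":0,"wx":0,"wy":0,"wz":0},{"dx":20.4,"dy":-53.2,"dz":0,"wx":0,"wy":0,"wz":0},{"dx":24,"dy":-62.6,"dz":0,"wx":0,"wy":0,"wz":0},{"dx":27.5,"dy":-71.9,"dz":0,"wx":0,"wy":0,"wz":0},{"dx":31.1,"dy":-81.3,"dz":0,"wx":0,"wy":0,"wz":0},{"dx":34.3,"dy":-89.7,"dz":0,"wx":0,"wy":0,"wz":0},{"dx":37.2,"dy":-97.1,"dz":0,"wx":0,"wy":0,"wz":0}]'
```

```text
time_s: 2.97
ee_pos: [0.4499, 0.2717, 0.0469]
ee_rot: [0.0, 0.984, 0.181, -0.002]
force: [-0.7, -0.8, -0.7]
grip_width: 0.0001
grip_force: 0.0
time_s: 3.97
ee_pos: [0.4886, 0.1755, 0.0482]
ee_rot: [0.0, 0.983, 0.181, -0.0]
force: [-0.5, 2.9, 1.5]
grip_width: -0.0001
grip_force: 1.1
```

```bash
python3 -m pendant '[{"dx":1.1,"dy":-2.8,"dz":0,"wx":0,"wy":0,"wz":0},{"dx":2.1,"dy":-5.6,"dz":0,"wx":0,"wy":0,"wz":0},{"dx":3.2,"dy":-8.4,"dz":0,"wx":0,"wy":0,"wz":0},{"dx":3.9,"dy":-10.3,"dz":0,"wx":0,"wy":0,"wz":0},{"dx":4.5,"dy":-11.7,"dz":0,"wx":0,"wy":0,"wz":0},{"dx":5,"dy":-13.1,"dz":0,"wx":0,"wy":0,"wz":0},{"dx":5.0,"dy":-13.1,"dz":0,"wx":0,"wy":0,"wz":0}]'
python3 -m pendant '[{"dx":0.4,"dy":-0.9,"dz":0,"wx":0,"wy":0,"wz":0},{"dx":0.7,"dy":-1.9,"dz":0,"wx":0,"wy":0,"wz":0},{"dx":0.7,"dy":-1.9,"dz":0,"wx":0,"wy":0,"wz":0}]'
```

```text
time_s: 4.55
ee_pos: [0.4932, 0.1634, 0.0482]
ee_rot: [0.0, 0.983, 0.182, -0.0]
force: [0.7, -0.2, -0.6]
grip_width: -0.0001
grip_force: 0.1
time_s: 4.8
ee_pos: [0.4937, 0.1618, 0.0482]
ee_rot: [-0.0, 0.983, 0.182, -0.0]
force: [0.1, 2.3, -0.6]
grip_width: -0.0001
grip_force: 1.3
```

```bash
python3 -m pendant '[{"dx":0.4,"dy":-0.9,"dz":0,"wx":0,"wy":0,"wz":0},{"dx":0.7,"dy":-1.9,"dz":0,"wx":0,"wy":0,"wz":0},{"dx":0.7,"dy":-1.9,"dz":0,"wx":0,"wy":0,"wz":0}]'
python3 -m pendant '[{"dx":0.4,"dy":-0.9,"dz":0,"wx":0,"wy":0,"wz":0},{"dx":0.7,"dy":-1.9,"dz":0,"wx":0,"wy":0,"wz":0},{"dx":0.7,"dy":-1.9,"dz":0,"wx":0,"wy":0,"wz":0}]'
```

```text
time_s: 5.05
ee_pos: [0.4938, 0.1616, 0.0482]
ee_rot: [-0.002, 0.983, 0.181, -0.0]
force: [-2.3, 10.9, 0.4]
grip_width: -0.0001
grip_force: 5.8
time_s: 5.3
ee_pos: [0.4938, 0.1615, 0.0483]
ee_rot: [-0.003, 0.983, 0.181, -0.001]
force: [-3.8, 20.1, 1.0]
grip_width: -0.0001
grip_force: 10.0
```

```bash
python3 -m pendant '[{"dx":-4,"dy":10,"dz":0,"wx":0,"wy":0,"wz":0},{"dx":-11,"dy":28,"dz":0,"wx":0,"wy":0,"wz":0},{"dx":-11,"dy":28,"dz":35,"wx":0,"wy":0,"wz":0},{"dx":-11,"dy":28,"dz":75,"wx":0,"wy":0,"wz":0},{"dx":-11,"dy":28,"dz":115,"wx":0,"wy":0,"wz":0},{"dx":-11,"dy":28,"dz":155,"wx":0,"wy":0,"wz":0},{"dx":-11,"dy":28,"dz":190,"wx":0,"wy":0,"wz":0},{"dx":-11,"dy":28,"dz":210,"wx":0,"wy":0,"wz":0},{"dx":-11,"dy":28,"dz":215,"wx":0,"wy":0,"wz":0},{"dx":-11,"dy":28,"dz":215,"wx":0,"wy":0,"wz":0}]'
python3 - <<'E'
from h import *
from scipy.spatial.transform import Rotation as R
d=r.get_image("scene"); cv2.imwrite("pics/scene2.png",cv2.resize(d["img"][100:280,200:380],None,fx=3,fy=3)); W=world(d)
o=np.array([.5455,-.0108]); c,sn=np.cos(np.radians(20.95)),np.sin(np.radians(20.95))
L=np.stack([(W[...,0]-o[0])*c+(W[...,1]-o[1])*sn,-(W[...,0]-o[0])*sn+(W[...,1]-o[1])*c,W[...,2]],-1)*1000
hsv=cv2.cvtColor(d["img"],cv2.COLOR_BGR2HSV)
m=(hsv[...,2]<60)&(L[...,2]>48)&(L[...,2]<66)&(abs(L[...,0]-12)<60)&(L[...,1]>90)&(L[...,1]<290); print(m.sum(),np.percentile(L[m],[1,50,99],0).round(1))
s=r.read_state(); M=R.from_quat(np.roll(s["ee_rot"],-1)).as_matrix(); print(s["time_s"],s["ee_pos"],np.degrees(np.arctan2(M[1,0],M[0,0])),M[:,2],s["force"])
E
```

```text
time_s: 6.13
ee_pos: [0.4852, 0.1857, 0.265]
ee_rot: [0.0, 0.983, 0.182, 0.002]
force: [0.6, 0.2, -0.8]
grip_width: 0.0004
grip_force: 0.0
486 [[-32.5 124.2  48. ]
 [ 12.7 148.1  55. ]
 [ 54.2 165.8  62.1]]
6.1833 [0.48424684 0.18556519 0.2630471 ] 20.91772841288749 [ 3.53627152e-04 -4.76259334e-04 -9.99999824e-01] [-0.01879044  0.30742603  0.00368819]
```

View pics/scene2.png

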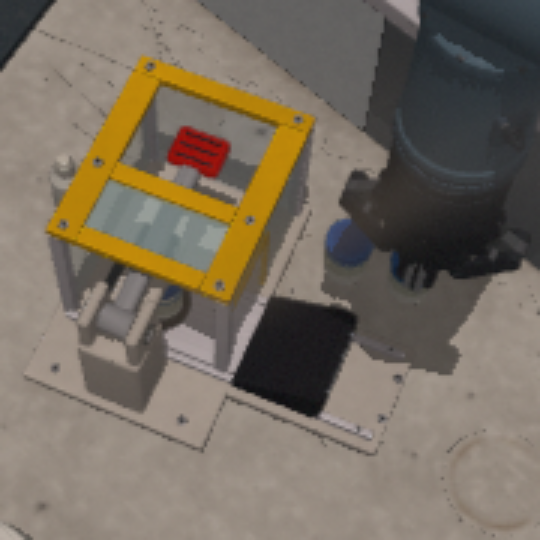

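The crop shows the shuttle fully in: the shoe is at (295,355) beside the guard, measured face y is 166 mm against 166.5 mm expected, and the red paddle at (200,152) is clear in the window. Next I move above the paddle.

```bash
python3 -m pendant '[{"dx":-1,"dy":-35,"dz":0,"wx":0,"wy":0,"wz":0},{"dx":-3,"dy":-75,"dz":0,"wx":0,"wy":0,"wz":0},{"dx":-4,"dy":-115,"dz":0,"wx":0,"wy":0,"wz":0},{"dx":-5,"dy":-155,"dz":0,"wx":0,"wy":0,"wz":0},{"dx":-6,"dy":-190,"dz":0,"wx":0,"wy":0,"wz":0},{"dx":-7.5,"dy":-213,"dz":0,"wx":0,"wy":0,"wz":0},{"dx":-7.5,"dy":-223,"dz":0,"wx":0,"wy":0,"wz":0},{"dx":-7.5,"dy":-223,"dz":0,"wx":0,"wy":0,"wz":0},{"dx":-7.5,"dy":-223,"dz":0,"wx":0,"wy":0,"wz":0}]'
python3 - <<'E'
from h import *
from scipy.spatial.transform import Rotation as R
s=r.read_state(); d=r.get_image("wrist"); cv2.imwrite("pics/wrist3.png",d["img"]); K=d["intrinsics"]; z=d["range_z"]; v,u=np.mgrid[:384,:512]
a=(u-K[0,2])/K[0,0]; b=(v-K[1,2])/K[1,1]; t=np.hypot(a,b)+1e-9; k=np.tan(t)/t
P=(np.stack([a*k*z,b*k*z,z,np.ones_like(z)],-1)@d["hand_eye"].T)[...,:3]*1000; P[z==0]=np.nan
hsv=cv2.cvtColor(d["img"],cv2.COLOR_BGR2HSV).astype(int); H,S,V=hsv[...,0],hsv[...,1],hsv[...,2]
m=((H<8)|(H>172))&(S>150)&(V>70)&np.isfinite(P[...,0])&(abs(P[...,2]-105)<15); print("red tool",m.sum(),np.percentile(P[m],[1,50,99],0).round(1))
y=(H>15)&(H<35)&(S>150)&(V>80)&(abs(P[...,2]-93)<10); Q=P[y]; print("yellow tool",y.sum(),np.percentile(Q,[0.5,99.5],0).round(1),cv2.minAreaRect(Q[:,:2].astype(np.float32)))
# inner window edges
for nm,sel,ax in (("x edge band",abs(Q[:,1])<30,0),("y edge band",abs(Q[:,0])<25,1)):
    q=Q[sel][:,ax]; print(nm,"neg",q[q<0].max() if (q<0).any() else None,"pos",q[q>0].min() if (q>0).any() else None)
M=R.from_quat(np.roll(s["ee_rot"],-1)).as_matrix(); print(s["time_s"],s["ee_pos"],np.degrees(np.arctan2(M[1,0],M[0,0])),M[:,2])
E
```

```text
time_s: 6.93
ee_pos: [0.4763, -0.0368, 0.2618]
ee_rot: [-0.001, 0.984, 0.181, -0.001]
force: [-0.3, 0.9, 0.8]
grip_width: 0.0002
grip_force: 0.0
red tool 1983 [[-1.540e+01 -2.200e+01  1.014e+02]
 [ 2.700e+00 -1.000e-01  1.035e+02]
 [ 1.780e+01  2.190e+01  1.086e+02]]
yellow tool 20735 [[-57.4 -77.9  89.6]
 [121.6  77.3  97.6]] ((31.732826232910156, -0.21051025390625), (157.21266174316406, 181.21954345703125), 89.81768798828125)
x edge band neg -41.44610836455274 pos 43.69598177479611
y edge band neg -52.65537231631759 pos 52.13539782455671
6.9333 [ 0.47625907 -0.03679925  0.26180897] 20.841318430199856 [-0.0027895   0.00153845 -0.99999493]
```

View pics/wrist3.png

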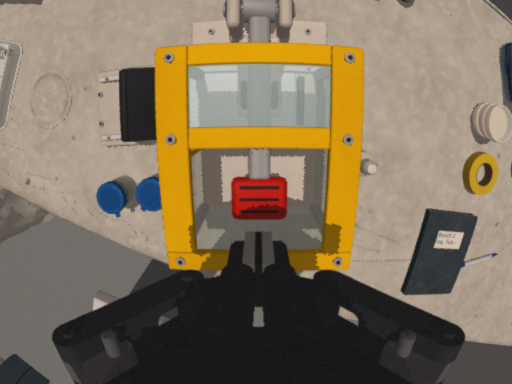

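The tool is centred: the paddle is within 1 to 3 mm and the window edges sit at -41/+44 mm and ±52 mm. In the image the paddle is at (259,198) and the fingertips at (258,240). Going down.

```bash
python3 -m pendant '[{"dx":0,"dy":0,"dz":-15,"wx":0,"wy":0,"wz":0},{"dx":0,"dy":0,"dz":-35,"wx":0,"wy":0,"wz":0},{"dx":0,"dy":0,"dz":-52,"wx":0,"wy":0,"wz":0},{"dx":0,"dy":0,"dz":-66,"wx":0,"wy":0,"wz":0},{"dx":0,"dy":0,"dz":-76,"wx":0,"wy":0,"wz":0},{"dx":0,"dy":0,"dz":-82,"wx":0,"wy":0,"wz":0},{"dx":0,"dy":0,"dz":-82,"wx":0,"wy":0,"wz":0}]'
python3 -m pendant '[{"dx":0,"dy":0,"dz":-2,"wx":0,"wy":0,"wz":0},{"dx":0,"dy":0,"dz":-4,"wx":0,"wy":0,"wz":0},{"dx":0,"dy":0,"dz":-6,"wx":0,"wy":0,"wz":0},{"dx":0,"dy":0,"dz":-8,"wx":0,"wy":0,"wz":0},{"dx":0,"dy":0,"dz":-10,"wx":0,"wy":0,"wz":0},{"dx":0,"dy":0,"dz":-12,"wx":0,"wy":0,"wz":0},{"dx":0,"dy":0,"dz":-14,"wx":0,"wy":0,"wz":0}]'
python3 -m pendant '[{"dx":0,"dy":0,"dz":-2,"wx":0,"wy":0,"wz":0},{"dx":0,"dy":0,"dz":-4,"wx":0,"wy":0,"wz":0},{"dx":0,"dy":0,"dz":-6,"wx":0,"wy":0,"wz":0},{"dx":0,"dy":0,"dz":-8,"wx":0,"wy":0,"wz":0},{"dx":0,"dy":0,"dz":-10,"wx":0,"wy":0,"wz":0},{"dx":0,"dy":0,"dz":-12,"wx":0,"wy":0,"wz":0},{"dx":0,"dy":0,"dz":-12,"wx":0,"wy":0,"wz":0}]'
```

```text
time_s: 7.57
ee_pos: [0.4762, -0.036, 0.1801]
ee_rot: [-0.001, 0.983, 0.182, -0.001]
force: [-0.2, 0.7, -0.2]
grip_width: 0.0001
grip_force: 0.0
time_s: 8.15
ee_pos: [0.4768, -0.0374, 0.1674]
ee_rot: [0.0, 0.983, 0.182, 0.0]
force: [-1.0, -1.3, 2.5]
grip_width: -0.0001
grip_force: 1.1
time_s: 8.73
ee_pos: [0.4766, -0.0375, 0.1554]
ee_rot: [0.0, 0.983, 0.182, -0.0]
force: [-3.2, -1.4, 6.3]
grip_width: -0.0002
grip_force: 2.9
```

```bash
python3 -m pendant '[{"dx":0,"dy":0,"dz":-1,"wx":0,"wy":0,"wz":0},{"dx":0,"dy":0,"dz":-2,"wx":0,"wy":0,"wz":0},{"dx":0,"dy":0,"dz":-3,"wx":0,"wy":0,"wz":0},{"dx":0,"dy":0,"dz":-3,"wx":0,"wy":0,"wz":0}]'
python3 -m pendant '[{"dx":0,"dy":0,"dz":-1,"wx":0,"wy":0,"wz":0},{"dx":0,"dy":0,"dz":-2,"wx":0,"wy":0,"wz":0},{"dx":0,"dy":0,"dz":-2,"wx":0,"wy":0,"wz":0}]'
```

```text
time_s: 9.07
ee_pos: [0.4766, -0.0375, 0.1526]
ee_rot: [0.0, 0.983, 0.182, -0.0]
force: [-3.5, -1.7, 6.6]
grip_width: -0.0002
grip_force: 3.5
time_s: 9.32
ee_pos: [0.4767, -0.0375, 0.1512]
ee_rot: [0.0, 0.983, 0.182, -0.0]
force: [-5.1, -1.3, 11.0]
grip_width: 0.0
grip_force: 6.2
```

```bash
python3 -m pendant '[{"dx":0,"dy":0,"dz":-1,"wx":0,"wy":0,"wz":0},{"dx":0,"dy":0,"dz":-2,"wx":0,"wy":0,"wz":0},{"dx":0,"dy":0,"dz":-2,"wx":0,"wy":0,"wz":0}]'
python3 -m pendant '[{"dx":0,"dy":0,"dz":-1,"wx":0,"wy":0,"wz":0},{"dx":0,"dy":0,"dz":-1,"wx":0,"wy":0,"wz":0}]'
```

```text
time_s: 9.57
ee_pos: [0.4768, -0.0375, 0.1503]
ee_rot: [0.001, 0.983, 0.182, 0.0]
force: [-9.5, -0.6, 21.2]
grip_width: 0.0002
grip_force: 11.0
time_s: 9.73
ee_pos: [0.4768, -0.0375, 0.1498]
ee_rot: [0.001, 0.983, 0.182, 0.0]
force: [-10.2, -0.0, 26.6]
grip_width: -0.0002
grip_force: 13.5
```

```bash
python3 -m pendant '[{"dx":0,"dy":0,"dz":5,"wx":0,"wy":0,"wz":0},{"dx":0,"dy":0,"dz":12,"wx":0,"wy":0,"wz":0},{"dx":0,"dy":0,"dz":20,"wx":0,"wy":0,"wz":0},{"dx":0,"dy":0,"dz":30,"wx":0,"wy":0,"wz":0},{"dx":0,"dy":0,"dz":45,"wx":0,"wy":0,"wz":0},{"dx":0,"dy":0,"dz":70,"wx":0,"wy":0,"wz":0},{"dx":0,"dy":0,"dz":100,"wx":0,"wy":0,"wz":0},{"dx":0,"dy":0,"dz":130,"wx":0,"wy":0,"wz":0},{"dx":0,"dy":0,"dz":150,"wx":0,"wy":0,"wz":0},{"dx":0,"dy":0,"dz":150,"wx":0,"wy":0,"wz":0}]'
python3 -m pendant '[{"dx":-20,"dy":-30,"dz":0,"wx":0,"wy":0,"wz":0},{"dx":-40,"dy":-65,"dz":0,"wx":0,"wy":0,"wz":0},{"dx":-60,"dy":-100,"dz":0,"wx":0,"wy":0,"wz":0},{"dx":-80,"dy":-130,"dz":0,"wx":0,"wy":0,"wz":0},{"dx":-90,"dy":-150,"dz":0,"wx":0,"wy":0,"wz":0},{"dx":-90,"dy":-150,"dz":0,"wx":0,"wy":0,"wz":0},{"dx":-90,"dy":-150,"dz":0,"wx":0,"wy":0,"wz":0}]'
python3 - <<'E'
from h import *
d=r.get_image("scene"); W=world(d)
o=np.array([.5455,-.0108]); c,sn=np.cos(np.radians(20.95)),np.sin(np.radians(20.95))
L=np.stack([(W[...,0]-o[0])*c+(W[...,1]-o[1])*sn,-(W[...,0]-o[0])*sn+(W[...,1]-o[1])*c,W[...,2]],-1)*1000
hsv=cv2.cvtColor(d["img"],cv2.COLOR_BGR2HSV).astype(int); H,S,V=hsv[...,0],hsv[...,1],hsv[...,2]
box=np.zeros(H.shape,bool); box[110:270,205:370]=1
m=box&((H<8)|(H>172))&(S>150)&(V>80); print("red",m.sum(),np.nanmedian(L[m],0))
m=(V<60)&(L[...,2]>48)&(L[...,2]<66)&(abs(L[...,0]-12)<60)&(L[...,1]>90)&(L[...,1]<290); print("shoe y max",np.percentile(L[m][:,1],99))
b=box&(H>98)&(H<125)&(S>100)&(V>40); n,l,st,cc=cv2.connectedComponentsWithStats(b.astype(np.uint8))
for i in range(1,n):
    if st[i,4]>8: print("blue",cc[i],st[i,4],np.nanpercentile(L[l==i],[50,90],0).round(1).tolist())
w=r.get_image("side")["img"]
cv2.imwrite("pics/cmp.png",np.hstack([cv2.resize(d["img"][110:260,205:335],(520,600)),cv2.resize(w[190:300,230:340],(280,280)).copy() if 0 else cv2.copyMakeBorder(cv2.resize(w[180:300,120:340],(280,153)),0,447,0,0,cv2.BORDER_CONSTANT)]))
s=r.read_state();print(s["time_s"],s["ee_pos"])
E
```

```text
time_s: 10.57
ee_pos: [0.479, -0.0375, 0.3023]
ee_rot: [0.002, 0.983, 0.182, 0.004]
force: [0.8, 0.0, -0.1]
grip_width: -0.0
grip_force: 0.0
time_s: 11.15
ee_pos: [0.3864, -0.1877, 0.2968]
ee_rot: [-0.001, 0.984, 0.18, -0.0]
force: [0.7, 1.1, 0.6]
grip_width: -0.0001
grip_force: 0.0
red 198 [-72.47397      0.90342341 158.20933231]
shoe y max 165.6698794935055
blue [316.77118644 181.6440678 ] 118 [[-93.2, 138.4, 54.9], [-83.4, 148.5, 57.6]]
blue [338.02525253 186.78282828] 198 [[-102.4, 192.3, 54.6], [-87.7, 206.3, 57.2]]
11.25 [ 0.38701965 -0.18651837  0.29692244]
```

View pics/cmp.png

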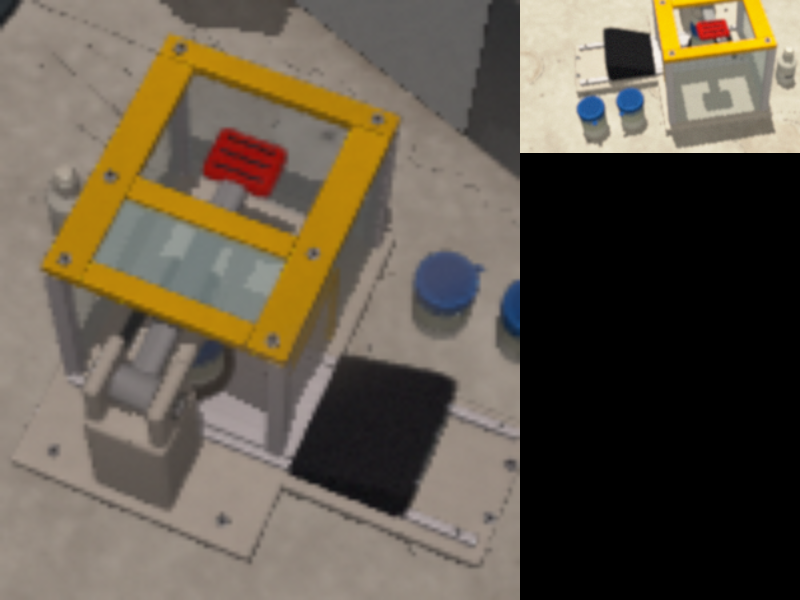

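The paddle is back up at z 158 mm, the shuttle is home and the bystanders haven't moved. A bit of the blue lid shows behind the guard at crop (208,352), so I'll check its height.

```bash
python3 - <<'E'
from h import *
d=r.get_image("scene"); W=world(d)
o=np.array([.5455,-.0108]); c,sn=np.cos(np.radians(20.95)),np.sin(np.radians(20.95))
L=np.stack([(W[...,0]-o[0])*c+(W[...,1]-o[1])*sn,-(W[...,0]-o[0])*sn+(W[...,1]-o[1])*c,W[...,2]],-1)*1000
for v in range(194,208):
    for u in range(252,264):
        p=L[v,u]; b,g,rr=d["img"][v,u].astype(int)
        if b>rr+20: print(v,u,p.round(0),(b,g,rr))
E
```

```text
196 256 [18. 13. 81.] (np.int64(65), np.int64(49), np.int64(43))
196 257 [17. 15. 81.] (np.int64(67), np.int64(49), np.int64(42))
196 258 [15. 17. 79.] (np.int64(67), np.int64(51), np.int64(45))
197 256 [20. 14. 80.] (np.int64(66), np.int64(50), np.int64(43))
197 257 [20. 17. 81.] (np.int64(69), np.int64(51), np.int64(43))
197 258 [18. 19. 80.] (np.int64(67), np.int64(51), np.int64(45))
198 255 [23. 12. 77.] (np.int64(68), np.int64(52), np.int64(43))
198 256 [22. 15. 79.] (np.int64(69), np.int64(52), np.int64(46))
```

The lid top reads about 80 mm, which is fully down. Handing in.

```bash
python3 -c "
from station import r
print(r.job_done())"
```

```text
the job is handed in; nothing more can be done
None
```

I pushed the shuttle home and pressed the lid fully down (its top reads about 80 mm); the lever is back up, the guard, pot and bystanders were not touched, and the job was handed in at about 11 s.

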